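# Lock the catch tray into the polishing hood

### The arm

A 6-joint arm with a two-finger parallel gripper is mounted at the origin on the work surface. World frame = base frame: x ahead of the robot, y to its left, z up, the work surface at z = 0. Lengths are in m, angles in degrees, forces in N, time in s.
With the tool pointing down it reaches from about 0.375 to 0.9 m from the base axis. Payload 3.1 kg.
Tool frame: the origin (TCP) lies at the very end of the fingers, on their centre line; the grasp point (between the pads) lies 19 mm behind it; z points along the fingers, y is the line along which they close (so a half turn about z gives the same grasp; the last joint's range is limited). The gripper opens to 87 mm and grips with 3 to 60 N. Pads are 19 mm wide; open, the fingers measure 117 mm over their backs; the gripper's body (75 mm by 190 mm) begins 51 mm behind the grasp point.
Start: joints at [59.845, 30.224, 82.088, -0, 67.689, -10.227], TCP at [0.213, 0.588, 0.223] pointing down, gripper open.
Joint ranges: [-176.69, 176.69], [-43.24, 126.21], [12.49, 139.97], [-82, 262], [0, 151.66], [-163.58, 163.58]. Speed limits (degrees/s): [159.86, 159.86, 180, 180, 180, 180].

### API

Orientations are given as a 3x3 rotation matrix whose columns are the frame's x, y, z axes.
In Python, from rig import bot, imaging gives the robot as it stands.
- The arm moves only by the tool drive_tool, never from a script. Its argument "deltas" is text: rows parted by semicolons, each of 5 numbers parted by spaces: the finger opening in mm, from 0 to 87, then the shift along the world's x, y, z in mm, then the turn about the world's z in rad. In form: jaw dx dy dz twist; .... A call has 1 to 12 rows; each row is the pose to reach, as a shift and turn from the pose commanded when the call began; what a row does not reach only later rows make up. A row lasts 1/10 s, in which the tool goes at most 50 mm and 8.59 degrees, less where a joint would pass 70% of its speed; a pose out of reach is approached as far as the arm can. A call with a gripper value outside its range is refused whole. The fingers move at their own pace and stop on an object; the grip force is fixed at half the most. Time passes only in rows, so rows that repeat a pose let the fingers close. It gives the time, the measured TCP pose, the force, the opening and the grip force at its end, in the units of the state.
- bot.read_state(): the state, without advancing time (a new reading comes with each control period).
- imaging.capture(name): name is "scene" or "top" or "wrist"; returns the picture (480x640x3 uint8, red, green, blue); there is no depth.
- imaging.camera_model(name): a dict with "fx", "fy", "cx", "cy" (pixels), "T" (4x4, takes a point from camera to world coordinates). Camera axes: x right, y down, z forward; pixel columns grow to the right and rows downward; lengths in m; the calibration is good to about 2 mm. The wrist camera is an equidistant fisheye: a pixel r from the principal point sees the ray r / f radians off the axis. A picture is of the moment at which its call begins: read the wrist's pose just before it. camera_model takes no time and is no camera call; for the wrist camera it gives the pose at the moment of the call.
- bot.hand_in(): hands the job in; it is judged then, once.
The state is a dict: "time_s": time; "joint_positions": joint angles; "qvel": joint speeds; "tau": joint torques, N m; "position": TCP position; "tcp_rot": TCP orientation; "force": force on the tool from outside, world axes, zero at the start; "moment": the same for the moment, N m; "opening": opening from 0.0 (shut) to 1.0 (fully open); "grasp_force": force on a finger pad.
Only numpy, scipy, OpenCV 4.12 (cv2) and the standard library are available. Lean on these libraries where they do the work, as an engineer would, in place of code of your own. Each camera call takes 0.05 s, during which the arm holds its last target. There are 200 camera calls.

### The job

Slide the shallow metal catch tray, handle towards you, flat along the bench into the slot under the polishing hood's visor; push it in against the sprung buffer, move it all the way to the left so that its front edge sits behind the catch block, and let go so that the spring holds it locked there. Leave the other things on the bench where they are.

Things in the scene. Friction and masses are not known exactly. Their poses are not given: they have to be found in the camera images.
- tray: loose shallow aluminium tray, 0.35 kg, a third more or less; 120 long (x) x 80 wide (y) x 14 mm high. Origin on its underside, below the middle of its black upright handle, 14 mm in from the front edge: tray spans x -14 to 106, y -40 to 40 mm. Handle block 18 (x) x 24 (y) mm, top 60 mm above the bench. +x points from handle to the plain end, which enters the slot first; z up
- hood: fixed clear polishing hood, lathe motor on its right, mouth towards the robot. Origin on the bench (the tray slides on it) on the mouth's centre line; x into the hood, y left, z up; mm here and in the points. Handle x: meets buffer at -10, front edge clears catch block above 0, buffer bottoms at 8; locked: x 0, y up to 24. Clear side panels, 4 thick, at y -93 and 113, x -20 to 205
- guide (a point): front end of the slot's right guide, on its inner face at bench height, at hood x -30, y -43. The guide is 30 mm high and runs in to hood x 125
- catch (a point): inner right corner, at bench height, of the steel catch block left of the mouth: hood x -14, y 43. The block is 16 mm high and spans hood x -30 to -14, y 43 to 70, so the mouth is 86 mm wide. Behind it the slot widens to a pocket: left wall's inner face at hood y 64, 30 mm high
- bridge (a point): middle of the front lower edge of the clear bridge over the slot: hood x 50, y 10.5, 20.5 mm above the bench. The bridge is flat, 4 mm thick and runs in to hood x 120, across the slot's full width
- visor_edge (a point): middle of the visor's lower edge, a 10 mm steel bar across the whole hood at hood x -20, its axis 210 mm above the bench. Inward from it the clear visor slopes up to 318 mm high at hood x 60. An upright gripper meets it with the handle at about hood x -70; one leaning back towards the robot by about 30 degrees can follow it home
- buffer (a joint): how far the sprung rubber buffer at the back of the slot is pressed in, m: 0 at rest (face at hood x 96 mm, y 18 to 62 mm, 16 mm high), 0.010 with the tray locked behind the catch block, 0.018 bottomed on a rigid stop. It pushes back with about 3 N at 0, 6.6 N at 0.018; sideways, expect about as much friction again
- model_box: bystander: white closed box, 85 x 105 x 45 mm, loose, origin at the centre of its underside
- model: bystander: small plaster dental model on a round base 64 mm across, 29 mm high, loose, origin at the centre of its underside
- jar: bystander: white jar, 66 mm across, 85 mm high, loose, origin at the centre of its underside
There are look-alikes about, which are no part of the job. What is shaped like the tray but brown or green is not meant.

How it is judged:
By the outcome, as a careful person would: the job done as asked, in the order asked, and still so for the second after the job is handed in, with the robot touching nothing.
It also fails if it takes over 58 s, if anything falls off the work surface, if the arm or the gripper's body presses on something with over 40 N, if the wrist force passes 120 N, or if a joint passes its speed limit or range.

## Working session

There is one attempt and no reset: what is moved stays moved. The work goes in short steps, Python scripts to look and compute and a tool call to move; the robot and the scene stay as the last step left them, time stands still between calls to the robot, and variables do not carry over. Pictures are saved under pics/ and viewed, at most 10 in all, crops included, and the job is handed in when it is done.

Besides the shell and the picture viewer there is one more tool, called as name(argument=value, ...), one argument or row to a line, values as JSON. drive_tool: Moves the arm, as the interface text tells. Its arguments: {"type":"object","properties":{"deltas":{"type":"string"}},"required":["deltas"]}

```bash
mkdir -p pics; ls; python3 - <<'E'
from rig import bot, imaging
import cv2,numpy as np
for n in("scene","top"):
    cv2.imwrite(f"pics/{n}0.png",imaging.capture(n)[:,:,::-1]); m=imaging.camera_model(n); print(n,{k:np.round(v,3).tolist() for k,v in m.items()if k!='name' and not isinstance(v,str)})
s=bot.read_state();print(s)
E
```

```text
pics
scene {'fx': 572.616, 'fy': 572.616, 'cx': 326.035, 'cy': 246.913, 'T': [[-0.903, -0.387, 0.189, 0.295], [-0.43, 0.815, -0.387, 0.489], [-0.004, -0.43, -0.903, 1.335], [0.0, 0.0, 0.0, 1.0]]}
top {'fx': 535.723, 'fy': 535.723, 'cx': 324.276, 'cy': 240.36, 'T': [[0.024, -0.996, 0.091, 0.404], [-0.999, -0.027, -0.024, -0.007], [0.026, -0.09, -0.996, 1.534], [0.0, 0.0, 0.0, 1.0]]}
{'time_s': 0.1, 'joint_positions': array([ 5.98437046e+01,  3.02741594e+01,  8.21481143e+01, -1.79283359e-03,
        6.76883160e+01, -1.02268891e+01]), 'qvel': array([-0.01394421, -0.14000205, -0.23574159, -0.11607656,  0.02333737,
        0.07323935]), 'tau': array([-2.73927690e-04, -4.40984094e+01, -1.77149874e+01,  6.34892634e-02,
        5.33940364e-02, -2.55990454e-05]), 'position': array([0.21268549, 0.58701152, 0.22166907]), 'tcp_rot': array([[-9.40117218e-01,  3.40850003e-01, -9.44602156e-04],
       [ 3.40851167e-01,  9.40115763e-01, -1.68346467e-03],
       [ 3.14226440e-04, -1.90462287e-03, -9.99998137e-01]]), 'force': array([-0.67958798,  0.40602827,  0.77939958]), 'moment': array([-0.01402655,  0.03573476,  0.03595676]), 'grasp_force': 0.0, 'opening': 1.0048933735293148}
```

View pics/scene0.png

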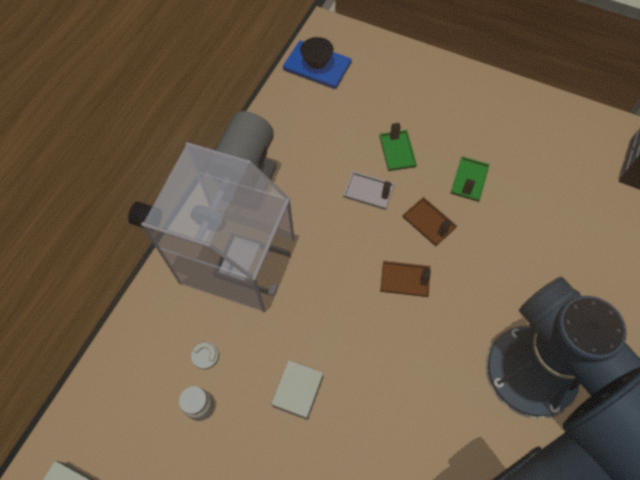

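View pics/top0.png

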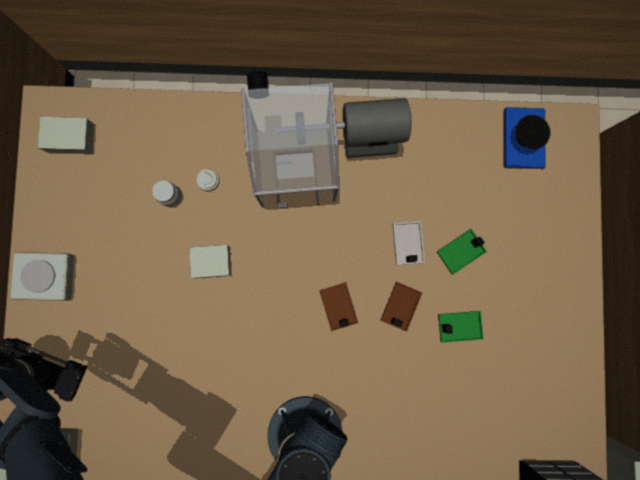

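The silver tray is at top (408,243) / scene (370,190), with its dark handle at top (412,259). It is the only tray-shaped thing that is neither brown (338,306; 400,306) nor green (461,251; 460,326). The hood is at top (295,150), with the mouth towards the robot. Next I'll enlarge both to confirm.

```bash
python3 - <<'E'
import cv2,numpy as np
t=cv2.imread("pics/top0.png");s=cv2.imread("pics/scene0.png")
a=cv2.resize(t[140:290,235:435],None,fx=4,fy=4,interpolation=cv2.INTER_CUBIC)
b=cv2.resize(s[150:310,200:400],None,fx=4,fy=3.75,interpolation=cv2.INTER_CUBIC)
cv2.imwrite("pics/c1.png",a);cv2.imwrite("pics/c2.png",b)
E
```

```text
(no output)
```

View pics/c1.png

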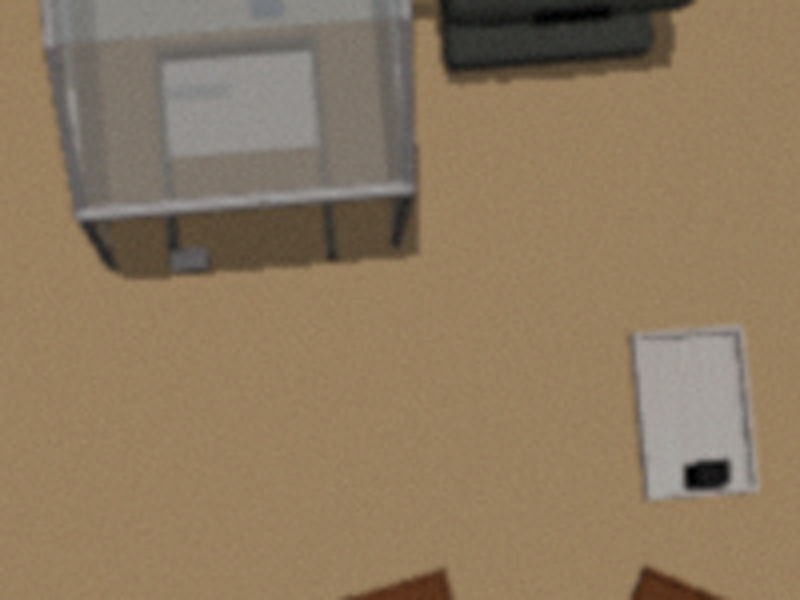

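View pics/c2.png

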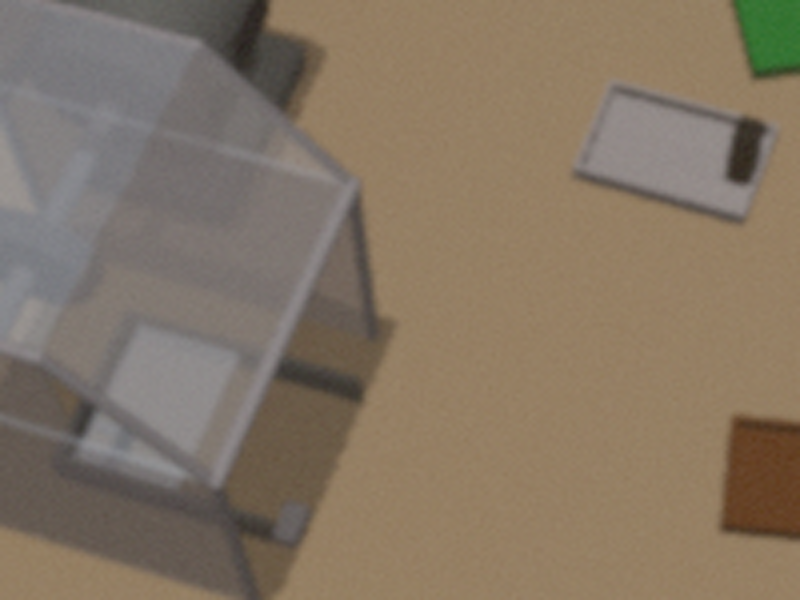

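In the crops, the silver tray's rim corners are at c1 (632,333), (742,328), (757,490) and (648,500), with the handle top at (708,474). The visor bar runs from (78,215) to (413,190). The catch block top is at about (172–207, 250–271), and the guide's front end is near (331,258).

```bash
cat >h.py <<'E'
import numpy as np
from rig import imaging
M={n:imaging.camera_model(n) for n in("scene","top")}
def ray(n,u,v,z):
    m=M[n];T=np.array(m["T"]);d=T[:3,:3]@[(u-m["cx"])/m["fx"],(v-m["cy"])/m["fy"],1];o=T[:3,3]
    return (o+d*(z-o[2])/d[2])
def c1(u,v,z):return ray("top",235+(u+.5)/4-.5,140+(v+.5)/4-.5,z)*1000
def c2(u,v,z):return ray("scene",200+(u+.5)/4-.5,150+(v+.5)/3.75-.5,z)*1000
E
python3 - <<'E'
from h import *
np.set_printoptions(precision=1,suppress=True)
def P(name,f,*pts,z):
    for p in pts: print(name,f.__name__,p,f(*p,z)[:2])
P("bar",c1,(78,215),(413,190),z=.21);P("bar",c2,(218,482),(352,182),z=.21)
P("catch top FL FR BR",c1,(173,272),(207,270),(207,250),z=.016)
P("catch top",c2,(297,545),(310,508),(284,503),z=.016)
P("guide front",c1,(329,258),(335,258),z=.0);P("guide",c2,(360,398),z=.0)
P("guidetop",c2,(362,383),z=.03)
P("tray",c1,(632,333),(742,328),(757,490),(648,500),z=.014)
P("tray",c2,(613,82),(777,127),(743,219),(574,176),z=.014)
P("handle top",c1,(708,474),z=.06);P("handle top",c2,(750,150),z=.06)
E
```

```text
bar c1 (78, 215) [637.8 139.4]
bar c1 (413, 190) [659.7 -69.3]
bar c2 (218, 482) [636.  138.6]
bar c2 (352, 182) [661.2 -66.5]
catch top FL FR BR c1 (173, 272) [632.8  91.7]
catch top FL FR BR c1 (207, 270) [634.9  67.5]
catch top FL FR BR c1 (207, 250) [649.4  68. ]
catch top c2 (297, 545) [629.7  96.5]
catch top c2 (310, 508) [634.5  70. ]
catch top c2 (284, 503) [650.7  73.8]
guide front c1 (329, 258) [648.6 -19.5]
guide front c1 (335, 258) [648.8 -23.8]
guide c2 (360, 398) [647.1 -20.5]
guidetop c2 (362, 383) [643.1 -19.4]
tray c1 (632, 333) [ 598.3 -238. ]
tray c1 (742, 328) [ 604.1 -317.2]
tray c1 (757, 490) [ 488.  -328.9]
tray c1 (648, 500) [ 478.8 -250.9]
tray c2 (613, 82) [ 602.6 -314.3]
tray c2 (777, 127) [ 486.9 -326.8]
tray c2 (743, 219) [ 478.  -247.1]
tray c2 (574, 176) [ 593.5 -231.1]
handle top c1 (708, 474) [ 495.6 -285. ]
handle top c2 (750, 150) [ 488.8 -273.7]
```

The two views agree. The hood origin is at about (670, 28) mm with yaw 6.4°. The tray origin is at about (497, -287) mm with yaw about 6.5°.

The moves offer no tilt. However, a pose out of reach is "approached as far as the arm can", so I'll stretch the arm outward in free space, high up, and see whether that leaves a lean.

drive_tool(
  deltas="87 15 -35 25 0; 87 33 -75 50 0; 87 51 -115 75 0; 87 70 -158 90 0; 87 88 -200 100 0; 87 107 -242 110 0; 87 126 -285 120 0; 87 145 -328 130 0; 87 164 -370 140 0; 87 182 -412 150 0; 87 200 -455 160 0; 87 219 -497 170 0",
)

```text
time_s: 1.3
position: [0.4319, 0.0888, 0.3928]
tcp_rot: [[-0.94, 0.341, -0.0], [0.341, 0.94, 0.0], [0.0, 0.0, -1.0]]
force: [0.7, -0.1, -0.9]
opening: 1.001
grasp_force: 0.0
```

drive_tool(
  deltas="87 18 -41 0 0; 87 36 -82 0 0; 87 54 -123 0 0; 87 72 -164 0 0; 87 90 -205 0 0; 87 108 -246 0 0; 87 126 -287 0 0; 87 132 -296 0 0; 87 132 -296 0 0",
)

```text
time_s: 2.2
position: [0.5641, -0.2069, 0.3911]
tcp_rot: [[-0.939, 0.343, -0.002], [0.343, 0.939, 0.001], [0.002, 0.001, -1.0]]
force: [-0.2, 0.4, -0.1]
opening: 1.0
grasp_force: 0.0
```

drive_tool(
  deltas="87 45 -16 0 0; 87 90 -33 0 0; 87 135 -49 0 0; 87 180 -66 0 0; 87 225 -82 0 0; 87 270 -98 0 0; 87 315 -115 0 0; 87 360 -131 0 0; 87 360 -131 0 0",
)

```text
time_s: 3.1
position: [0.8471, -0.3067, 0.3604]
tcp_rot: [[-0.94, 0.339, 0.035], [0.339, 0.941, -0.012], [-0.037, 0.0, -0.999]]
force: [-0.2, -0.2, 0.9]
opening: 1.0
grasp_force: 0.0
```

```bash
cat >st.py <<'E'
from rig import bot
import numpy as np
np.set_printoptions(precision=3,suppress=True)
s=bot.read_state();print(s["time_s"],s["position"],s["joint_positions"],s["force"],s["opening"],s["grasp_force"]);print(s["tcp_rot"])
E
python3 st.py
```

```text
3.1 [ 0.847 -0.307  0.36 ] [-27.076  54.336  12.576   0.299 111.005 -97.129] [-0.195 -0.237  0.933] 0.9995060875570034 0.0
[[-0.94   0.339  0.035]
 [ 0.339  0.941 -0.012]
 [-0.037  0.    -0.999]]
```

It leaned 2° in the wanted direction. I'll push further out and see whether the lean grows and stays.

drive_tool(
  deltas="87 200 -73 0 0; 87 200 -73 0 0; 87 200 -73 0 0; 87 200 -73 0 0; 87 200 -73 0 0",
)

```text
time_s: 3.6
position: [0.8777, -0.3198, 0.3093]
tcp_rot: [[-0.937, 0.341, 0.071], [0.34, 0.94, -0.026], [-0.076, -0.0, -0.997]]
force: [-0.1, 0.5, -0.1]
opening: 0.998
grasp_force: 0.0
```

drive_tool(
  deltas="87 -50 18 0 0; 87 -100 36 0 0; 87 -150 55 0 0; 87 -150 55 0 0",
)

```text
time_s: 4.0
position: [0.7241, -0.2631, 0.3099]
tcp_rot: [[-0.938, 0.341, 0.069], [0.34, 0.94, -0.025], [-0.074, 0.0, -0.997]]
force: [0.1, -0.1, 0.0]
opening: 1.003
grasp_force: 0.0
```

The lean (now 4°) persists in the commanded pose, so it can be ratcheted up.

drive_tool(
  deltas="87 50 -18 20 0; 87 100 -36 40 0; 87 150 -55 60 0; 87 300 -109 60 0; 87 300 -109 60 0; 87 300 -109 60 0; 87 300 -109 60 0; 87 300 -109 60 0; 87 300 -109 60 0; 87 300 -109 60 0; 87 300 -109 60 0; 87 300 -109 60 0",
)

```text
time_s: 5.2
position: [0.8877, -0.3229, 0.315]
tcp_rot: [[-0.934, 0.341, 0.109], [0.338, 0.94, -0.04], [-0.116, -0.0, -0.993]]
force: [-0.3, 0.8, 0.6]
opening: 0.998
grasp_force: 0.0
```

drive_tool(
  deltas="87 200 -73 100 0; 87 200 -73 100 0; 87 200 -73 100 0; 87 200 -73 100 0; 87 200 -73 100 0; 87 200 -73 100 0; 87 200 -73 100 0; 87 200 -73 100 0",
)

```text
time_s: 6.0
position: [0.8935, -0.3252, 0.3298]
tcp_rot: [[-0.929, 0.341, 0.144], [0.337, 0.94, -0.052], [-0.153, -0.0, -0.988]]
force: [-0.5, -0.4, 0.8]
opening: 0.996
grasp_force: 0.0
```

drive_tool(
  deltas="87 1000 -365 300 0; 87 1000 -365 300 0; 87 1000 -365 300 0",
)

```text
time_s: 6.3
position: [0.9085, -0.3308, 0.3207]
tcp_rot: [[-0.923, 0.341, 0.18], [0.335, 0.94, -0.065], [-0.191, -0.0, -0.982]]
force: [-0.2, 0.1, 0.0]
opening: 1.0
grasp_force: 0.0
```

drive_tool(
  deltas="87 500 -182 600 0; 87 500 -182 600 0; 87 500 -182 600 0",
)

```text
time_s: 6.6
position: [0.8955, -0.326, 0.3851]
tcp_rot: [[-0.915, 0.341, 0.217], [0.331, 0.94, -0.079], [-0.231, -0.001, -0.973]]
force: [0.3, -0.3, 0.1]
opening: 1.002
grasp_force: 0.0
```

drive_tool(
  deltas="87 1000 -365 300 0; 87 1000 -365 300 0; 87 1000 -365 300 0",
)

```text
time_s: 6.9
position: [0.9142, -0.3329, 0.3688]
tcp_rot: [[-0.906, 0.341, 0.252], [0.328, 0.94, -0.092], [-0.268, -0.001, -0.963]]
force: [0.0, -0.4, -0.8]
opening: 1.005
grasp_force: 0.0
```

drive_tool(
  deltas="87 1000 -365 600 0; 87 1000 -365 600 0; 87 1000 -365 600 0",
)

```text
time_s: 7.2
position: [0.9196, -0.335, 0.3846]
tcp_rot: [[-0.895, 0.341, 0.287], [0.324, 0.94, -0.104], [-0.305, -0.001, -0.952]]
force: [-0.5, 0.5, 0.3]
opening: 1.0
grasp_force: 0.0
```

drive_tool(
  deltas="87 1000 -365 500 0; 87 1000 -365 500 0; 87 1000 -365 500 0",
)

```text
time_s: 7.5
position: [0.9292, -0.3386, 0.3911]
tcp_rot: [[-0.883, 0.341, 0.322], [0.32, 0.94, -0.117], [-0.343, -0.001, -0.94]]
force: [-0.7, -0.1, -0.1]
opening: 0.999
grasp_force: 0.0
```

drive_tool(
  deltas="87 1000 -365 500 0; 87 1000 -365 500 0; 87 1000 -365 500 0",
)

```text
time_s: 7.8
position: [0.939, -0.3422, 0.3966]
tcp_rot: [[-0.87, 0.341, 0.356], [0.315, 0.94, -0.13], [-0.379, -0.001, -0.925]]
force: [-0.3, 0.2, 0.3]
opening: 1.003
grasp_force: 0.0
```

drive_tool(
  deltas="87 1000 -365 500 0; 87 1000 -365 500 0; 87 1000 -365 500 0",
)

```text
time_s: 8.1
position: [0.9489, -0.3459, 0.4025]
tcp_rot: [[-0.855, 0.341, 0.39], [0.31, 0.94, -0.142], [-0.415, -0.001, -0.91]]
force: [-0.5, 0.6, -0.2]
opening: 0.998
grasp_force: 0.0
```

drive_tool(
  deltas="87 1000 -365 500 0; 87 1000 -365 500 0; 87 1000 -365 500 0",
)

```text
time_s: 8.4
position: [0.9589, -0.3495, 0.4086]
tcp_rot: [[-0.839, 0.341, 0.424], [0.304, 0.94, -0.154], [-0.451, -0.001, -0.892]]
force: [-0.5, -0.2, 0.4]
opening: 0.999
grasp_force: 0.0
```

drive_tool(
  deltas="87 1000 -365 500 0; 87 1000 -365 500 0; 87 1000 -365 500 0",
)

```text
time_s: 8.7
position: [0.9688, -0.3533, 0.4147]
tcp_rot: [[-0.821, 0.341, 0.457], [0.298, 0.94, -0.167], [-0.486, -0.001, -0.874]]
force: [0.4, 1.1, -0.3]
opening: 0.997
grasp_force: 0.0
```

The lean is now 29° about the closing axis. What matters next is how wide the gripper body is compared with the hood's side panels, so I'll look at the gripper.

```bash
python3 - <<'E'
from rig import bot, imaging
import cv2,numpy as np
a=imaging.capture("scene")[:,:,::-1];b=imaging.capture("top")[:,:,::-1];w=imaging.capture("wrist")[:,:,::-1]
for n,i in zip("stw",(a,b,w)): cv2.imwrite(f"pics/{n}1.png",i)
o=np.zeros((600,800,3),np.uint8)
o[:300,:400]=cv2.resize(a[0:240,200:520],(400,300));o[:300,400:]=cv2.resize(b[60:300,320:640],(400,300));o[300:,:400]=cv2.resize(w,(400,300))
cv2.imwrite("pics/m1.png",o)
m=imaging.camera_model("wrist");print(m["fx"],m["cx"],m["cy"],np.round(m["T"],3))
E
```

```text
371.64829954431775 325.3302274166234 235.73961902936065 [[ 0.341  0.662  0.667  0.831]
 [ 0.94  -0.239 -0.244 -0.304]
 [-0.002  0.711 -0.704  0.519]
 [ 0.     0.     0.     1.   ]]
```

View pics/m1.png

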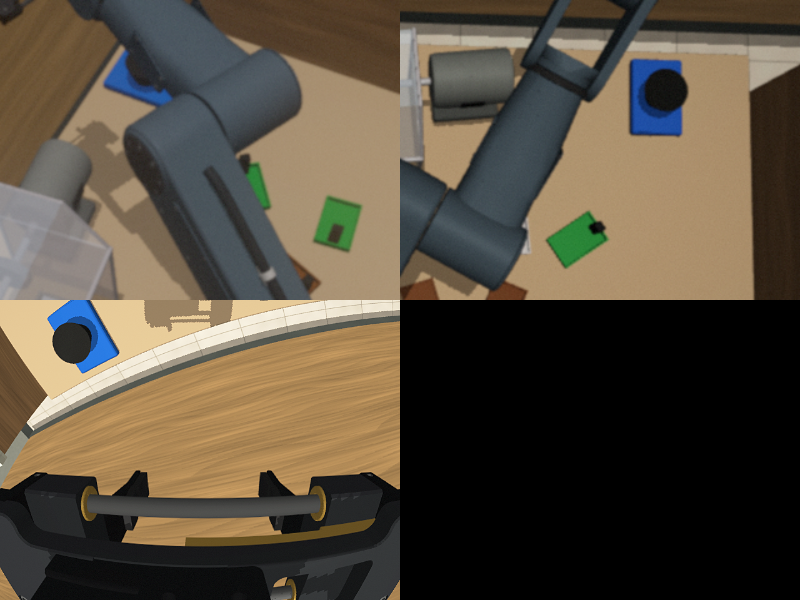

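The wrist view shows the body is wide along the closing axis (190 mm), so at y = 24 it would foul the left panel with a 30° lean. My plan has two stages:
1. Slide the tray partway in with this lean.
2. Release, ratchet the lean up to about 50° so the body stays outside the panels, then regrasp and finish.

First I'll go above the tray.

drive_tool(
  deltas="87 -48 7 0 .046; 87 -96 14 0 .092; 87 -144 21 0 .138; 87 -192 28 0 .184; 87 -240 35 -10 .23; 87 -286 42 -30 .276; 87 -330 48 -50 .322; 87 -373 54 -75 .368; 87 -413 60 -105 .414; 87 -440 64 -145 .4625; 87 -455 66 -190 .4625; 87 -462 67 -235 .4625",
)

```text
time_s: 10.05
position: [0.5379, -0.2744, 0.2222]
tcp_rot: [[-0.896, -0.08, 0.436], [-0.072, 0.997, 0.035], [-0.438, -0.0, -0.899]]
force: [1.1, -1.3, -0.7]
opening: 1.002
grasp_force: 0.0
```

drive_tool(
  deltas="87 0 0 -30 0; 87 0 0 -60 0; 87 0 0 -60 0",
)

```text
time_s: 10.35
position: [0.5497, -0.2693, 0.1699]
tcp_rot: [[-0.91, -0.069, 0.41], [-0.062, 0.998, 0.031], [-0.411, 0.003, -0.912]]
force: [-0.2, 1.0, 1.1]
opening: 0.999
grasp_force: 0.0
```

```bash
python3 st.py; python3 - <<'E'
from rig import bot, imaging
import cv2
w=imaging.capture("wrist")[:,:,::-1];cv2.imwrite("pics/w2.png",w)
E
```

```text
10.35 [ 0.55  -0.269  0.17 ] [ -45.905   28.101  103.258   31.719   36.885 -163.521] [-0.163  0.974  1.082] 0.999221759777232 0.0
[[-0.91  -0.069  0.41 ]
 [-0.062  0.998  0.031]
 [-0.411  0.003 -0.912]]
```

View pics/w2.png

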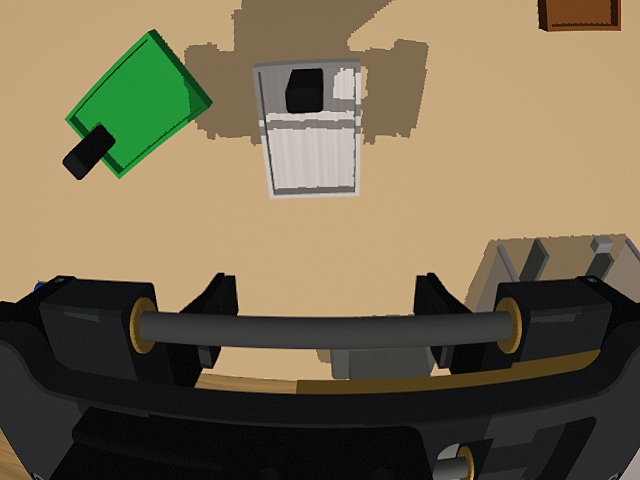

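Joint 6 hit its limit (-163.5°), which spoiled the pose and took some of the lean. The wrist must be a half turn round, giving joint 6 around +17°. The view still confirms the silver tray at (310,130), with its handle at (304,90). I'll rise, turn by about -π so the lean points inward, and ratchet outward through upright to the wanted lean.

drive_tool(
  deltas="87 0 0 40 -.14; 87 0 0 80 -.28; 87 0 0 120 -.42; 87 0 0 160 -.56; 87 0 0 200 -.7; 87 0 0 230 -.84; 87 0 0 230 -.98; 87 0 0 230 -1.12; 87 0 0 230 -1.26; 87 0 0 230 -1.4; 87 0 0 230 -1.54; 87 0 0 230 -1.68",
)

```text
time_s: 11.6
position: [0.5499, -0.2708, 0.4052]
tcp_rot: [[-0.001, 1.0, 0.002], [0.909, 0.002, -0.416], [-0.416, 0.001, -0.909]]
force: [0.2, -0.5, -0.2]
opening: 0.996
grasp_force: 0.0
```

drive_tool(
  deltas="87 10 0 0 -.14; 87 25 0 0 -.28; 87 40 0 0 -.42; 87 55 0 0 -.56; 87 70 0 0 -.7; 87 85 0 0 -.84; 87 100 0 0 -.98; 87 115 0 0 -1.12; 87 130 0 0 -1.26; 87 140 5 0 -1.4; 87 150 10 0 -1.54; 87 150 14 0 -1.68",
)

```text
time_s: 12.8
position: [0.7012, -0.2569, 0.4034]
tcp_rot: [[0.906, -0.105, -0.41], [-0.095, -0.994, 0.045], [-0.413, -0.001, -0.911]]
force: [0.5, 0.7, -0.7]
opening: 1.004
grasp_force: 0.0
```

```bash
python3 st.py
```

```text
12.8 [ 0.701 -0.257  0.403] [-25.46   50.88   17.75  -10.893 134.001  64.558] [ 0.51   0.738 -0.747] 1.0035103641367418 0.0
[[ 0.906 -0.105 -0.41 ]
 [-0.095 -0.994  0.045]
 [-0.413 -0.001 -0.911]]
```

drive_tool(
  deltas="87 0 0 0 -.12; 87 0 0 0 -.24",
)

```text
time_s: 13.0
position: [0.7003, -0.2573, 0.4045]
tcp_rot: [[0.857, -0.339, -0.387], [-0.308, -0.941, 0.141], [-0.412, -0.001, -0.911]]
force: [0.3, 0.0, 0.5]
opening: 1.002
grasp_force: 0.0
```

drive_tool(
  deltas="87 1000 -365 200 0",
)

```text
time_s: 13.1
position: [0.7151, -0.2648, 0.401]
tcp_rot: [[0.865, -0.339, -0.37], [-0.311, -0.941, 0.134], [-0.393, -0.001, -0.919]]
force: [14.7, -5.5, 33.8]
opening: 0.996
grasp_force: 0.0
```

drive_tool(
  deltas="87 1000 -365 200 0",
)

```text
time_s: 13.2
position: [0.7247, -0.2672, 0.3883]
tcp_rot: [[0.874, -0.335, -0.353], [-0.31, -0.942, 0.127], [-0.375, -0.002, -0.927]]
force: [0.9, -0.6, -1.0]
opening: 1.002
grasp_force: 0.0
```

drive_tool(
  deltas="87 1000 -365 200 0",
)

```text
time_s: 13.3
position: [0.7343, -0.2702, 0.3808]
tcp_rot: [[0.883, -0.334, -0.329], [-0.313, -0.942, 0.118], [-0.35, -0.001, -0.937]]
force: [-0.2, -0.2, -0.1]
opening: 0.997
grasp_force: 0.0
```

drive_tool(
  deltas="87 1000 -365 200 0",
)

```text
time_s: 13.4
position: [0.7437, -0.2734, 0.3733]
tcp_rot: [[0.892, -0.334, -0.306], [-0.316, -0.943, 0.109], [-0.324, -0.0, -0.946]]
force: [-0.4, -0.5, 0.9]
opening: 1.002
grasp_force: 0.0
```

drive_tool(
  deltas="87 1000 -365 200 0; 87 1000 -365 200 0",
)

```text
time_s: 13.6
position: [0.7573, -0.2782, 0.357]
tcp_rot: [[0.9, -0.334, -0.279], [-0.319, -0.943, 0.099], [-0.296, 0.0, -0.955]]
force: [-0.1, 0.2, 1.2]
opening: 1.003
grasp_force: 0.0
```

drive_tool(
  deltas="87 1000 -365 500 0; 87 1000 -365 500 0",
)

```text
time_s: 13.8
position: [0.7627, -0.2798, 0.3616]
tcp_rot: [[0.908, -0.333, -0.252], [-0.321, -0.943, 0.089], [-0.268, 0.0, -0.964]]
force: [-0.6, 0.5, 0.2]
opening: 1.0
grasp_force: 0.0
```

drive_tool(
  deltas="87 1000 -365 500 0; 87 1000 -365 500 0",
)

```text
time_s: 14.0
position: [0.7685, -0.2817, 0.3674]
tcp_rot: [[0.916, -0.333, -0.223], [-0.324, -0.943, 0.078], [-0.236, 0.001, -0.972]]
force: [0.7, -0.1, 0.1]
opening: 1.001
grasp_force: 0.0
```

drive_tool(
  deltas="87 1000 -365 500 0; 87 1000 -365 500 0",
)

```text
time_s: 14.2
position: [0.7748, -0.2839, 0.3712]
tcp_rot: [[0.923, -0.333, -0.194], [-0.326, -0.943, 0.067], [-0.205, 0.001, -0.979]]
force: [-1.0, 0.0, 0.5]
opening: 1.001
grasp_force: 0.0
```

drive_tool(
  deltas="87 1000 -365 500 0; 87 1000 -365 500 0",
)

```text
time_s: 14.4
position: [0.7815, -0.2864, 0.3748]
tcp_rot: [[0.929, -0.333, -0.164], [-0.328, -0.943, 0.057], [-0.174, 0.001, -0.985]]
force: [-0.9, -0.5, -0.0]
opening: 0.999
grasp_force: 0.0
```

drive_tool(
  deltas="87 1000 -365 500 0; 87 1000 -365 500 0",
)

```text
time_s: 14.6
position: [0.7886, -0.289, 0.3784]
tcp_rot: [[0.934, -0.333, -0.134], [-0.329, -0.943, 0.045], [-0.141, 0.002, -0.99]]
force: [-0.4, 0.3, 0.4]
opening: 1.0
grasp_force: 0.0
```

drive_tool(
  deltas="87 1000 -365 500 0; 87 1000 -365 500 0",
)

```text
time_s: 14.8
position: [0.7961, -0.2917, 0.3818]
tcp_rot: [[0.937, -0.333, -0.103], [-0.331, -0.943, 0.034], [-0.108, 0.002, -0.994]]
force: [0.7, -0.2, 0.5]
opening: 1.0
grasp_force: 0.0
```

drive_tool(
  deltas="87 1000 -365 500 0; 87 1000 -365 500 0",
)

```text
time_s: 15.0
position: [0.804, -0.2946, 0.385]
tcp_rot: [[0.94, -0.332, -0.071], [-0.332, -0.943, 0.022], [-0.074, 0.003, -0.997]]
force: [-0.8, -0.6, 0.8]
opening: 1.001
grasp_force: 0.0
```

drive_tool(
  deltas="87 1000 -365 500 0; 87 1000 -365 500 0",
)

```text
time_s: 15.2
position: [0.8124, -0.2977, 0.388]
tcp_rot: [[0.942, -0.333, -0.038], [-0.332, -0.943, 0.01], [-0.04, 0.003, -0.999]]
force: [-1.3, 0.2, -0.1]
opening: 1.0
grasp_force: 0.0
```

drive_tool(
  deltas="87 1000 -365 500 0; 87 1000 -365 500 0",
)

```text
time_s: 15.4
position: [0.8211, -0.3008, 0.3908]
tcp_rot: [[0.943, -0.332, -0.005], [-0.332, -0.943, -0.002], [-0.004, 0.004, -1.0]]
force: [-0.5, 0.2, 1.0]
opening: 0.999
grasp_force: 0.0
```

drive_tool(
  deltas="87 1000 -365 500 0; 87 1000 -365 500 0",
)

```text
time_s: 15.6
position: [0.8302, -0.3042, 0.3935]
tcp_rot: [[0.943, -0.332, 0.028], [-0.332, -0.943, -0.014], [0.031, 0.004, -1.0]]
force: [1.2, -0.2, 1.2]
opening: 0.995
grasp_force: 0.0
```

drive_tool(
  deltas="87 1000 -365 500 0; 87 1000 -365 500 0",
)

```text
time_s: 15.8
position: [0.8396, -0.3076, 0.3962]
tcp_rot: [[0.941, -0.332, 0.062], [-0.331, -0.943, -0.027], [0.068, 0.004, -0.998]]
force: [-0.1, 0.2, -0.2]
opening: 1.002
grasp_force: 0.0
```

drive_tool(
  deltas="87 1000 -365 500 0; 87 1000 -365 500 0",
)

```text
time_s: 16.0
position: [0.8492, -0.3111, 0.3989]
tcp_rot: [[0.938, -0.333, 0.097], [-0.33, -0.943, -0.039], [0.104, 0.005, -0.995]]
force: [-0.7, -0.0, -0.3]
opening: 1.002
grasp_force: 0.0
```

drive_tool(
  deltas="87 1000 -365 500 0; 87 1000 -365 500 0",
)

```text
time_s: 16.2
position: [0.8592, -0.3148, 0.4015]
tcp_rot: [[0.934, -0.333, 0.131], [-0.329, -0.943, -0.052], [0.141, 0.005, -0.99]]
force: [0.6, -0.4, 0.4]
opening: 1.0
grasp_force: 0.0
```

drive_tool(
  deltas="87 1000 -365 500 0; 87 1000 -365 500 0",
)

```text
time_s: 16.4
position: [0.8694, -0.3185, 0.4043]
tcp_rot: [[0.928, -0.333, 0.166], [-0.326, -0.943, -0.065], [0.178, 0.006, -0.984]]
force: [0.1, 0.2, -0.4]
opening: 0.995
grasp_force: 0.0
```

drive_tool(
  deltas="87 1000 -365 500 0; 87 1000 -365 500 0",
)

```text
time_s: 16.6
position: [0.8795, -0.3222, 0.407]
tcp_rot: [[0.922, -0.333, 0.2], [-0.324, -0.943, -0.077], [0.214, 0.006, -0.977]]
force: [0.2, 0.5, 0.6]
opening: 0.999
grasp_force: 0.0
```

drive_tool(
  deltas="87 1000 -365 500 0; 87 1000 -365 500 0",
)

```text
time_s: 16.8
position: [0.8898, -0.326, 0.4098]
tcp_rot: [[0.914, -0.333, 0.234], [-0.321, -0.943, -0.089], [0.25, 0.007, -0.968]]
force: [0.2, 0.2, 0.9]
opening: 1.001
grasp_force: 0.0
```

```bash
python3 st.py
```

```text
16.8 [ 0.89  -0.326  0.41 ] [-27.368  51.742  12.534   1.64  101.313  82.549] [0.153 0.163 0.909] 1.000837670074649 0.0
[[ 0.914 -0.333  0.234]
 [-0.321 -0.943 -0.089]
 [ 0.25   0.007 -0.968]]
```

Upright has been passed and the lean is 14.5° the right way, with joint 6 at +82°. Seven more pushes should give about 30°.

drive_tool(
  deltas="87 1000 -365 500 0; 87 1000 -365 500 0",
)

```text
time_s: 17.0
position: [0.9004, -0.3298, 0.4128]
tcp_rot: [[0.904, -0.333, 0.268], [-0.317, -0.943, -0.102], [0.287, 0.007, -0.958]]
force: [0.0, 0.4, -0.3]
opening: 1.002
grasp_force: 0.0
```

drive_tool(
  deltas="87 1000 -365 500 0; 87 1000 -365 500 0",
)

```text
time_s: 17.2
position: [0.911, -0.3337, 0.4159]
tcp_rot: [[0.893, -0.333, 0.302], [-0.313, -0.943, -0.114], [0.323, 0.008, -0.946]]
force: [-0.2, 0.1, 0.6]
opening: 0.999
grasp_force: 0.0
```

drive_tool(
  deltas="87 1000 -365 500 0; 87 1000 -365 500 0",
)

```text
time_s: 17.4
position: [0.9217, -0.3376, 0.4191]
tcp_rot: [[0.881, -0.333, 0.336], [-0.308, -0.943, -0.127], [0.359, 0.008, -0.933]]
force: [-0.1, -0.2, -0.5]
opening: 0.997
grasp_force: 0.0
```

drive_tool(
  deltas="87 1000 -365 500 0; 87 1000 -365 500 0",
)

```text
time_s: 17.6
position: [0.9324, -0.3416, 0.4226]
tcp_rot: [[0.867, -0.333, 0.37], [-0.303, -0.943, -0.139], [0.395, 0.009, -0.919]]
force: [0.1, 0.9, -0.3]
opening: 1.003
grasp_force: 0.0
```

drive_tool(
  deltas="87 1000 -365 500 0; 87 1000 -365 500 0",
)

```text
time_s: 17.8
position: [0.9431, -0.3455, 0.4262]
tcp_rot: [[0.852, -0.334, 0.403], [-0.298, -0.943, -0.151], [0.43, 0.009, -0.903]]
force: [0.1, -0.1, -0.1]
opening: 0.998
grasp_force: 0.0
```

drive_tool(
  deltas="87 1000 -365 500 0; 87 1000 -365 500 0",
)

```text
time_s: 18.0
position: [0.9537, -0.3493, 0.4301]
tcp_rot: [[0.836, -0.334, 0.436], [-0.291, -0.943, -0.163], [0.465, 0.009, -0.885]]
force: [0.2, 0.2, -0.1]
opening: 1.003
grasp_force: 0.0
```

drive_tool(
  deltas="87 1000 -365 500 0; 87 1000 -365 500 0",
)

```text
time_s: 18.2
position: [0.9642, -0.3531, 0.4341]
tcp_rot: [[0.819, -0.334, 0.467], [-0.285, -0.943, -0.175], [0.499, 0.01, -0.867]]
force: [-0.5, -0.5, 0.4]
opening: 0.995
grasp_force: 0.0
```

drive_tool(
  deltas="87 -45 7 0 .04; 87 -91 14 0 .08; 87 -137 21 0 .12; 87 -183 28 0 .16; 87 -229 35 -10 .2; 87 -275 42 -30 .24; 87 -320 48 -50 .29; 87 -363 54 -75 .34; 87 -403 60 -105 .39; 87 -435 64 -145 .44; 87 -450 66 -190 .455; 87 -458 67 -235 .455",
)

```text
time_s: 19.4
position: [0.5049, -0.2864, 0.1991]
tcp_rot: [[0.86, 0.113, 0.498], [0.104, -0.993, 0.047], [0.5, 0.012, -0.866]]
force: [1.4, 0.2, 1.2]
opening: 1.001
grasp_force: 0.0
```

drive_tool(
  deltas="87 0 0 -35 0; 87 0 0 -70 0; 87 0 0 -70 0",
)

```text
time_s: 19.7
position: [0.5047, -0.2841, 0.1254]
tcp_rot: [[0.863, 0.114, 0.493], [0.1, -0.993, 0.055], [0.496, 0.001, -0.868]]
force: [-0.5, 0.7, 0.5]
opening: 1.001
grasp_force: 0.0
```

```bash
python3 st.py; python3 - <<'E'
from rig import bot, imaging
import cv2,numpy as np
m=imaging.camera_model("wrist");w=imaging.capture("wrist")
cv2.imwrite("pics/w3.png",w[:,:,::-1]);np.savez("w3.npz",T=m["T"],f=m["fx"],c=[m["cx"],m["cy"]])
E
```

```text
19.7 [ 0.505 -0.284  0.125] [-54.176  31.874 111.682  53.453  32.512 -15.858] [-0.506  0.666  0.52 ] 1.0009479834720247 0.0
[[ 0.863  0.114  0.493]
 [ 0.1   -0.993  0.055]
 [ 0.496  0.001 -0.868]]
```

View pics/w3.png

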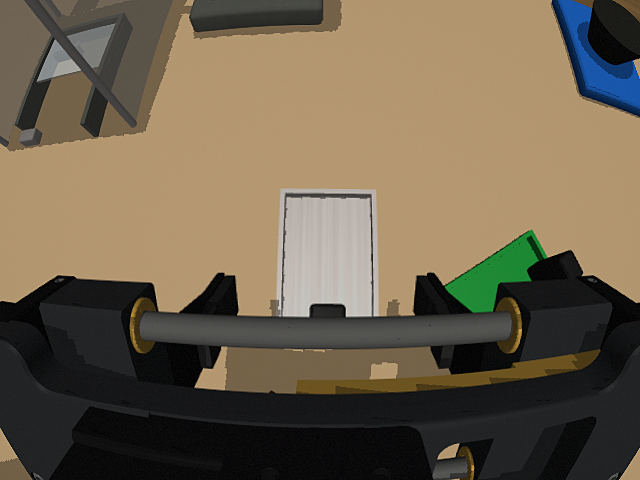

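This view now looks past the fingers towards the hood. The tray's far rim corners are at (281,189) and (376,190), and its handle is at (327,311). The guide's front end is near (97,132), the catch block near (31,137), and the visor bar's right end at (135,125). Measuring from here.

```bash
cat >>h.py <<'E'
def fish(d,u,v,z):
    T=d["T"];x=(u-d["c"][0]);y=(v-d["c"][1]);r=np.hypot(x,y);a=r/d["f"]
    q=T[:3,:3]@[np.sin(a)*x/r,np.sin(a)*y/r,np.cos(a)];o=T[:3,3];return (o+q*(z-o[2])/q[2])*1000
E
python3 - <<'E'
from h import *
np.set_printoptions(precision=1,suppress=True)
d=np.load("w3.npz")
for n,u,v,z in(("farL",281,189,.014),("farR",376,190,.014),("tray left edge",277,298,.014),("tray right",379,317,.014),("handle far top mid",327,305,.06),("guide front inner bench",82,131,0.),("guide front outer bench",97,137,0.),("catch FR top",40,130,.016)):print(n,fish(d,u,v,z)[:2])
E
```

```text
farL [ 594.7 -237. ]
farR [ 602.9 -316. ]
tray left edge [ 504.9 -246.5]
tray right [ 499.1 -327.4]
handle far top mid [ 501.9 -285.9]
guide front inner bench [650.2   3.5]
guide front outer bench [642.6 -22.2]
catch FR top [644.5  58.5]
```

The tray origin is at about (495, -287.5) mm with yaw 6.1°, so I'm lined up. Next: descend and grip.

drive_tool(
  deltas="87 0 -2 -35 0; 87 0 -2 -70 0; 87 0 -2 -95 0; 87 0 -2 -95 0; 0 0 -2 -95 0; 0 0 -2 -95 0; 0 0 -2 -95 0; 0 0 -2 -95 0; 0 0 -2 -95 0; 0 0 -2 -95 0",
)

```text
time_s: 20.75
position: [0.5065, -0.2883, 0.0347]
tcp_rot: [[0.86, 0.114, 0.498], [0.104, -0.993, 0.048], [0.5, 0.01, -0.866]]
force: [-0.7, 0.6, 0.7]
opening: 0.536
grasp_force: 0.0
```

```bash
python3 st.py
```

```text
20.75 [ 0.506 -0.288  0.035] [-54.293  43.043 113.448  75.089  26.563 -40.726] [-0.683  0.583  0.651] 0.5355172716650803 0.0
[[ 0.86   0.114  0.498]
 [ 0.104 -0.993  0.048]
 [ 0.5    0.01  -0.866]]
```

drive_tool(
  deltas="0 0 0 0 0; 0 0 0 0 0; 0 0 0 0 0; 0 0 0 0 0; 0 0 0 0 0; 0 0 0 0 0",
)

```text
time_s: 21.35
position: [0.5062, -0.2877, 0.0342]
tcp_rot: [[0.86, 0.115, 0.497], [0.104, -0.993, 0.05], [0.499, 0.009, -0.866]]
force: [-0.3, 1.2, 1.3]
opening: 0.272
grasp_force: 29.9
```

drive_tool(
  deltas="0 2 15 0 0; 0 4 40 0 0; 0 6 70 0 0; 0 8 100 0 0; 0 10 130 0 0; 0 13 160 0 0; 0 16 190 0 0; 0 19 220 0 0; 0 22 250 0 0; 0 24 275 0 0; 0 26 290 0 0; 0 26 295 0 0",
)

```text
time_s: 22.55
position: [0.5325, 0.0081, 0.0343]
tcp_rot: [[0.86, 0.116, 0.497], [0.105, -0.993, 0.049], [0.499, 0.01, -0.866]]
force: [-0.3, -1.6, 0.8]
opening: 0.277
grasp_force: 29.9
```

```bash
python3 st.py; python3 - <<'E'
from rig import bot, imaging
import cv2,numpy as np
m=imaging.camera_model("wrist");w=imaging.capture("wrist")
cv2.imwrite("pics/w4.png",w[:,:,::-1]);np.savez("w4.npz",T=m["T"],f=m["fx"],c=[m["cx"],m["cy"]])
E
```

```text
22.55 [0.533 0.008 0.034] [-17.984  42.842 125.916 144.43   20.118 -78.032] [-0.314 -1.648  0.831] 0.27662207776405495 29.87893013691064
[[ 0.86   0.116  0.497]
 [ 0.105 -0.993  0.049]
 [ 0.499  0.01  -0.866]]
```

View pics/w4.png

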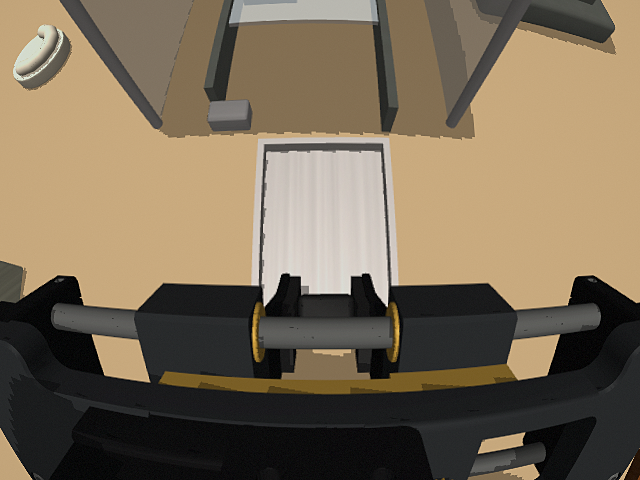

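Tray gripped; its far rim corners are at (259,140) and (389,139). The guide's front inner bottom corner is near (383,130), and the catch block's front-right bottom corner is near (252,130). The gap lies between them.

```bash
python3 - <<'E'
from h import *
import cv2
np.set_printoptions(precision=1,suppress=True)
d=np.load("w4.npz")
g=cv2.cvtColor(cv2.imread("pics/w4.png"),cv2.COLOR_BGR2GRAY)
for v in (105,115,124,128,132): print(v,"catch",g[v,240:262].tolist(),"guide",g[v,374:404].tolist())
for n,u,v,z in(("farL",259,140,.014),("farR",389,139,.014),("L near",251,300,.014),("R near",399,300,.014),("guide inner",383,130,0.),("guide outer",396,130,0.),("guide top in",388,100,.03),("catch FR bot",252,130,0),("catch FR top",250,109,.016),("catch BR top",248,100,.016),("catch FL bot",208,131,0)):print(n,fish(d,u,v,z)[:2])
E
```

```text
105 catch [124, 123, 124, 125, 124, 125, 118, 112, 87, 59, 87, 119, 115, 114, 114, 115, 114, 114, 115, 114, 115, 113] guide [114, 114, 114, 116, 120, 105, 25, 38, 40, 40, 41, 42, 40, 36, 58, 83, 84, 83, 81, 82, 81, 82, 80, 75, 95, 118, 113, 114, 115, 114]
115 catch [129, 130, 130, 130, 128, 119, 110, 81, 65, 67, 64, 75, 104, 118, 114, 112, 114, 114, 115, 114, 114, 114] guide [113, 113, 115, 115, 114, 123, 57, 37, 40, 41, 40, 42, 47, 51, 51, 49, 49, 50, 48, 47, 44, 53, 116, 119, 115, 112, 114, 114, 114, 113]
124 catch [76, 76, 75, 74, 75, 75, 72, 74, 74, 66, 56, 115, 117, 114, 116, 113, 115, 114, 114, 115, 115, 114] guide [115, 115, 115, 115, 114, 117, 106, 65, 32, 42, 52, 50, 50, 50, 49, 49, 49, 47, 49, 107, 116, 114, 113, 114, 115, 115, 114, 113, 115, 115]
128 catch [73, 74, 73, 74, 72, 71, 73, 72, 71, 71, 91, 119, 116, 114, 114, 114, 115, 113, 116, 115, 114, 114] guide [115, 113, 114, 114, 114, 116, 107, 74, 38, 49, 49, 49, 49, 50, 51, 48, 46, 79, 113, 117, 114, 113, 113, 114, 113, 114, 115, 115, 114, 114]
132 catch [108, 107, 108, 109, 113, 114, 114, 114, 112, 112, 113, 112, 112, 114, 112, 112, 112, 109, 128, 137, 139, 141] guide [108, 112, 113, 113, 113, 112, 114, 113, 104, 106, 105, 104, 102, 102, 100, 86, 98, 108, 109, 109, 110, 109, 110, 113, 112, 113, 115, 114, 114, 113]
farL [620.   58.4]
farR [630.2 -20.1]
L near [525.1  47.2]
R near [534.4 -32.3]
guide inner [644.5 -17.8]
guide outer [645.9 -26.5]
guide top in [648.  -16.1]
catch FR bot [634.3  68.1]
catch FR top [640.7  68. ]
catch BR top [647.6  70.8]
catch FL bot [631.5  98.6]
```

Hood origin refined to (669, 29.4) mm, yaw 6.7°. The tray handle is at hood (-151, -5), so I'll shift 5 mm left and slide in 70 mm.

drive_tool(
  deltas="0 -0.6 5 0 -.005; 0 -0.6 5 0 -.005; 0 9 6.2 0 -.005; 0 19 7.3 0 -.005; 0 29 8.5 0 -.005; 0 39 9.7 0 -.005; 0 49 10.8 0 -.005; 0 59 12 0 -.005; 0 69 13.1 0 -.005; 0 69 13.1 0 -.005",
)

```text
time_s: 23.6
position: [0.6023, 0.0189, 0.0343]
tcp_rot: [[0.86, 0.109, 0.498], [0.1, -0.994, 0.045], [0.5, 0.011, -0.866]]
force: [-0.2, -0.4, -1.5]
opening: 0.274
grasp_force: 29.9
```

```bash
python3 st.py; python3 - <<'E'
from rig import bot, imaging
import cv2,numpy as np
m=imaging.camera_model("wrist");w=imaging.capture("wrist")
cv2.imwrite("pics/w5.png",w[:,:,::-1]);np.savez("w5.npz",T=m["T"],f=m["fx"],c=[m["cx"],m["cy"]])
E
```

```text
23.6 [0.602 0.019 0.034] [-13.631  42.867 115.804 128.003  11.831 -56.288] [-0.224 -0.41  -1.542] 0.27364500066508607 29.892948319902644
[[ 0.86   0.109  0.498]
 [ 0.1   -0.994  0.045]
 [ 0.5    0.011 -0.866]]
```

View pics/w5.png

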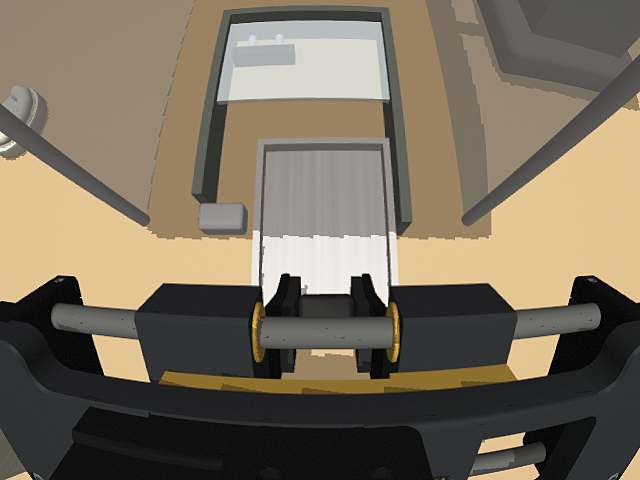

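The tray sits cleanly between the guide (400,230) and the catch block (222,218), with no contact force and the handle at about hood x -81. Now I'll release, back out along the fingers and go out to add lean.

drive_tool(
  deltas="70 0 0 0 0; 70 0 0 0 0; 70 0 0 0 0; 70 0 0 0 0; 70 -10 -1 17 0; 70 -25 -3 43 0; 70 -40 -5 75 0; 87 -40 -15 120 -.04; 87 -40 -30 165 -.08; 87 -40 -50 210 -.12; 87 -30 -75 250 -.16; 87 -15 -105 285 -.2",
)

```text
time_s: 24.85
position: [0.5685, 0.0068, 0.1627]
tcp_rot: [[0.868, 0.008, 0.497], [-0.001, -1.0, 0.018], [0.497, -0.016, -0.868]]
force: [-0.3, -0.6, -1.1]
opening: 0.999
grasp_force: 0.0
```

drive_tool(
  deltas="87 15 -25 30 -.04; 87 35 -50 60 -.08; 87 60 -80 85 -.12; 87 85 -115 85 -.16; 87 110 -150 85 -.2; 87 140 -180 85 -.24; 87 180 -205 85 -.26; 87 220 -225 85 -.26; 87 260 -245 85 -.26; 87 300 -260 85 -.26; 87 345 -275 85 -.26; 87 380 -280 85 -.26",
)

```text
time_s: 26.05
position: [0.9503, -0.2752, 0.2462]
tcp_rot: [[0.839, -0.249, 0.484], [-0.224, -0.968, -0.111], [0.497, -0.015, -0.868]]
force: [1.0, 0.0, 0.4]
opening: 1.001
grasp_force: 0.0
```

```bash
python3 st.py
```

```text
26.05 [ 0.95  -0.275  0.246] [-24.343  49.698  44.625   6.764  56.549  78.061] [0.977 0.02  0.421] 1.000543182358441 0.0
[[ 0.839 -0.249  0.484]
 [-0.224 -0.968 -0.111]
 [ 0.497 -0.015 -0.868]]
```

drive_tool(
  deltas="87 0 0 50 0; 87 0 0 100 0; 87 0 0 150 0; 87 10 -3 180 0",
)

```text
time_s: 26.45
position: [0.9595, -0.276, 0.4349]
tcp_rot: [[0.835, -0.247, 0.492], [-0.221, -0.969, -0.113], [0.504, -0.014, -0.863]]
force: [1.2, 0.0, 1.9]
opening: 1.003
grasp_force: 0.0
```

drive_tool(
  deltas="87 1000 -270 300 0; 87 1000 -270 300 0",
)

```text
time_s: 26.65
position: [0.9971, -0.2845, 0.4163]
tcp_rot: [[0.832, -0.248, 0.497], [-0.223, -0.969, -0.111], [0.509, -0.018, -0.861]]
force: [1.0, -0.9, -4.6]
opening: 1.002
grasp_force: 0.0
```

drive_tool(
  deltas="87 1000 -270 300 0; 87 1000 -270 300 0",
)

```text
time_s: 26.85
position: [1.0168, -0.2887, 0.4206]
tcp_rot: [[0.801, -0.249, 0.545], [-0.214, -0.968, -0.128], [0.56, -0.014, -0.829]]
force: [-0.2, 0.7, 0.1]
opening: 1.002
grasp_force: 0.0
```

drive_tool(
  deltas="87 1000 -270 300 0; 87 1000 -270 300 0",
)

```text
time_s: 27.05
position: [1.0319, -0.2911, 0.4152]
tcp_rot: [[0.779, -0.249, 0.575], [-0.208, -0.968, -0.137], [0.591, -0.013, -0.807]]
force: [1.0, -0.3, 0.7]
opening: 1.001
grasp_force: 0.0
```

drive_tool(
  deltas="87 1000 -270 300 0; 87 1000 -270 300 0",
)

```text
time_s: 27.25
position: [1.0462, -0.2935, 0.409]
tcp_rot: [[0.758, -0.25, 0.603], [-0.203, -0.968, -0.146], [0.62, -0.012, -0.784]]
force: [-0.7, -0.1, -0.4]
opening: 0.996
grasp_force: 0.0
```

drive_tool(
  deltas="87 1000 -270 300 0; 87 1000 -270 300 0",
)

```text
time_s: 27.45
position: [1.0596, -0.2957, 0.4039]
tcp_rot: [[0.735, -0.25, 0.63], [-0.198, -0.968, -0.154], [0.648, -0.011, -0.761]]
force: [-0.2, 0.2, 0.5]
opening: 1.002
grasp_force: 0.0
```

drive_tool(
  deltas="87 1000 -270 300 0; 87 1000 -270 300 0",
)

```text
time_s: 27.65
position: [1.0722, -0.298, 0.3996]
tcp_rot: [[0.712, -0.251, 0.656], [-0.192, -0.968, -0.161], [0.675, -0.011, -0.738]]
force: [-0.5, -0.5, -1.2]
opening: 0.999
grasp_force: 0.0
```

drive_tool(
  deltas="87 1000 -270 300 0; 87 1000 -270 300 0",
)

```text
time_s: 27.85
position: [1.0839, -0.3, 0.3963]
tcp_rot: [[0.689, -0.251, 0.68], [-0.186, -0.968, -0.169], [0.701, -0.011, -0.713]]
force: [0.3, 0.0, -0.2]
opening: 1.002
grasp_force: 0.0
```

```bash
python3 st.py
```

```text
27.85 [ 1.084 -0.3    0.396] [-22.834  57.656  12.525   6.825  65.834  81.685] [ 0.263  0.048 -0.207] 1.002229596018865 0.0
[[ 0.689 -0.251  0.68 ]
 [-0.186 -0.968 -0.169]
 [ 0.701 -0.011 -0.713]]
```

The lean is 44.5°. Three more pushes, then back.

drive_tool(
  deltas="87 1000 -270 300 0; 87 1000 -270 300 0",
)

```text
time_s: 28.05
position: [1.0949, -0.302, 0.3938]
tcp_rot: [[0.665, -0.252, 0.703], [-0.18, -0.968, -0.176], [0.725, -0.01, -0.689]]
force: [0.4, -0.7, -0.9]
opening: 0.997
grasp_force: 0.0
```

drive_tool(
  deltas="87 1000 -270 300 0; 87 1000 -270 300 0",
)

```text
time_s: 28.25
position: [1.1051, -0.3039, 0.3921]
tcp_rot: [[0.641, -0.252, 0.725], [-0.174, -0.968, -0.182], [0.748, -0.01, -0.664]]
force: [0.6, -0.1, 0.2]
opening: 0.997
grasp_force: 0.0
```

drive_tool(
  deltas="87 1000 -270 300 0; 87 1000 -270 300 0",
)

```text
time_s: 28.45
position: [1.1146, -0.3056, 0.391]
tcp_rot: [[0.616, -0.252, 0.746], [-0.168, -0.968, -0.188], [0.769, -0.009, -0.639]]
force: [0.2, 0.9, -0.4]
opening: 0.998
grasp_force: 0.0
```

drive_tool(
  deltas="87 -45 2 0 .03; 87 -90 4 0 .06; 87 -137 6 0 .09; 87 -184 8 0 .12; 87 -231 10 0 .15; 87 -278 12 0 .18; 87 -325 14 0 .21; 87 -372 16 0 .24; 87 -418 18 -10 .27; 87 -460 20 -25 .3; 87 -495 25 -45 .33; 87 -520 45 -65 .37",
)

```text
time_s: 29.65
position: [0.593, -0.2621, 0.3279]
tcp_rot: [[0.633, 0.113, 0.766], [0.067, -0.994, 0.091], [0.772, -0.006, -0.636]]
force: [-0.2, 0.1, -0.7]
opening: 1.003
grasp_force: 0.0
```

```bash
python3 st.py
```

```text
29.65 [ 0.593 -0.262  0.328] [-52.844  18.183 105.167  64.534  47.514 -11.727] [-0.206  0.137 -0.663] 1.0032469308853393 0.0
[[ 0.633  0.113  0.766]
 [ 0.067 -0.994  0.091]
 [ 0.772 -0.006 -0.636]]
```

drive_tool(
  deltas="87 -5 20 -10 0; 87 -10 50 -25 0; 87 -15 80 -40 0; 87 -18 110 -60 0; 87 -18 140 -75 0; 87 -18 170 -90 0; 87 -15 200 -105 0; 87 -10 230 -125 0; 87 -5 255 -150 0; 87 0 272 -175 0; 87 5 281 -200 0; 87 5 281 -208 0",
)

```text
time_s: 30.85
position: [0.6003, 0.0217, 0.1173]
tcp_rot: [[0.634, 0.117, 0.764], [0.067, -0.993, 0.096], [0.77, -0.01, -0.638]]
force: [-0.3, 0.4, 0.7]
opening: 1.003
grasp_force: 0.0
```

```bash
python3 st.py
```

```text
30.85 [0.6   0.022 0.117] [-18.814  40.899 127.813 148.629  40.445 -81.654] [-0.263  0.393  0.74 ] 1.002637615716643 0.0
[[ 0.634  0.117  0.764]
 [ 0.067 -0.993  0.096]
 [ 0.77  -0.01  -0.638]]
```

drive_tool(
  deltas="60 -1.5 -3 -30 0; 60 -1.5 -3 -60 0; 50 -1.5 -3 -81 0; 40 -1.5 -3 -81 0; 0 -1.5 -3 -81 0; 0 -1.5 -3 -81 0; 0 -1.5 -3 -81 0; 0 -1.5 -3 -81 0; 0 -1.5 -3 -81 0; 0 -1.5 -3 -81 0; 0 -1.5 -3 -81 0",
)

```text
time_s: 31.95
position: [0.5984, 0.0179, 0.039]
tcp_rot: [[0.632, 0.116, 0.766], [0.067, -0.993, 0.095], [0.772, -0.009, -0.636]]
force: [-1.9, 2.1, 5.3]
opening: 0.272
grasp_force: 29.9
```

```bash
python3 st.py; python3 - <<'E'
from rig import bot, imaging
import cv2,numpy as np
m=imaging.camera_model("wrist");w=imaging.capture("wrist")
cv2.imwrite("pics/w6.png",w[:,:,::-1]);np.savez("w6.npz",T=m["T"],f=m["fx"],c=[m["cx"],m["cy"]])
E
```

```text
31.95 [0.598 0.018 0.039] [-19.494  53.918 128.129 154.144  52.371 -90.487] [-1.875  2.103  5.32 ] 0.27248037160480837 29.932774573098868
[[ 0.632  0.116  0.766]
 [ 0.067 -0.993  0.095]
 [ 0.772 -0.009 -0.636]]
```

View pics/w6.png

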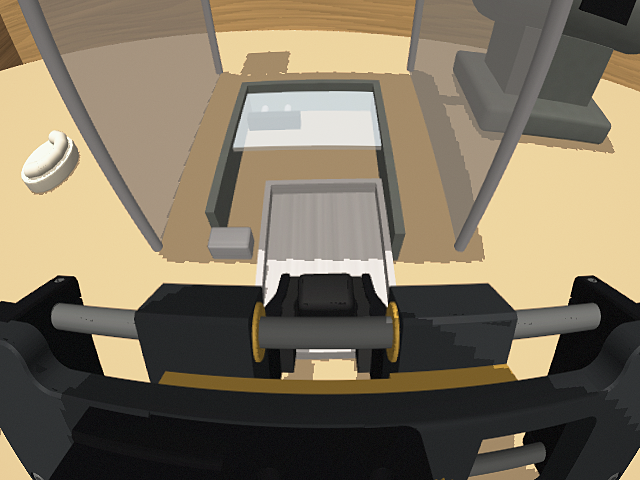

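The tray is regripped with a 50° lean. It lies between guide and catch block, and the body is clear of the panels' front posts at (160,245) and (460,245). Sliding in.

drive_tool(
  deltas="0 8 1.5 1 0; 0 18 3 1 0; 0 28 4.5 1 0; 0 38 5.8 1 0; 0 48 7 1 0; 0 56 8 1 0; 0 62 8.7 1 0; 0 62 8.7 1 0",
)

```text
time_s: 32.8
position: [0.6616, 0.0263, 0.039]
tcp_rot: [[0.633, 0.116, 0.766], [0.067, -0.993, 0.095], [0.772, -0.009, -0.636]]
force: [1.5, 1.0, 0.1]
opening: 0.276
grasp_force: 29.9
```

```bash
python3 st.py
```

```text
32.8 [0.662 0.026 0.039] [-15.403  51.728 118.875 153.822  41.928 -84.002] [1.476 0.968 0.122] 0.2757259751860052 29.890470667742193
[[ 0.633  0.116  0.766]
 [ 0.067 -0.993  0.095]
 [ 0.772 -0.009 -0.636]]
```

drive_tool(
  deltas="0 4 .5 0 0; 0 8 1 0 0; 0 12 1.5 0 0; 0 15 1.8 0 0; 0 18 2.2 0 0; 0 20 2.5 0 0; 0 20 2.5 0 0",
)

```text
time_s: 33.5
position: [0.6786, 0.0282, 0.039]
tcp_rot: [[0.636, 0.113, 0.763], [0.064, -0.994, 0.093], [0.769, -0.01, -0.639]]
force: [-8.4, -1.3, 8.2]
opening: 0.27
grasp_force: 29.9
```

```bash
python3 st.py; python3 - <<'E'
from rig import bot, imaging
import cv2,numpy as np
m=imaging.camera_model("wrist");w=imaging.capture("wrist")
cv2.imwrite("pics/w7.png",w[:,:,::-1]);np.savez("w7.npz",T=m["T"],f=m["fx"],c=[m["cx"],m["cy"]])
E
```

```text
33.5 [0.679 0.028 0.039] [-14.467  51.381 116.323 153.481  39.021 -82.138] [-8.374 -1.337  8.213] 0.2699916222102707 29.89249015459791
[[ 0.636  0.113  0.763]
 [ 0.064 -0.994  0.093]
 [ 0.769 -0.01  -0.639]]
```

drive_tool(
  deltas="0 2 .2 0 0; 0 4 .5 0 0; 0 5 .6 0 0; 0 5 .6 0 0",
)

```text
time_s: 33.95
position: [0.683, 0.0289, 0.0389]
tcp_rot: [[0.637, 0.113, 0.763], [0.064, -0.994, 0.093], [0.769, -0.01, -0.64]]
force: [-9.9, -2.0, 8.4]
opening: 0.271
grasp_force: 29.9
```

drive_tool(
  deltas="0 2 .2 0 0; 0 4 .5 0 0; 0 4 .5 0 0",
)

```text
time_s: 34.25
position: [0.6855, 0.0292, 0.0389]
tcp_rot: [[0.638, 0.112, 0.762], [0.063, -0.994, 0.093], [0.767, -0.011, -0.641]]
force: [-15.7, -4.4, 13.5]
opening: 0.273
grasp_force: 30.0
```

The force rose sharply at about hood x 8, where the buffer bottoms. I'll ease back a few millimetres and move partway left while watching the force. The body must not meet the left panel, so I'll regrip further back before the last bit.

drive_tool(
  deltas="0 -3 -.4 0 0; 0 -4 -.5 0 0; 0 -4.4 2.5 0 0; 0 -4.8 6 0 0; 0 -5.1 9 0 0; 0 -5.5 12 0 0; 0 -5.7 14 0 0; 0 -5.7 14 0 0",
)

```text
time_s: 35.05
position: [0.6836, 0.0409, 0.039]
tcp_rot: [[0.635, 0.107, 0.765], [0.06, -0.994, 0.089], [0.77, -0.01, -0.638]]
force: [-5.3, -7.6, 7.0]
opening: 0.272
grasp_force: 30.0
```

```bash
python3 st.py; python3 -c "
from rig import bot;print(bot.read_state()['moment'])"
```

```text
35.05 [0.684 0.041 0.039] [-12.521  51.384 115.639 155.946  38.279 -82.398] [-5.292 -7.558  7.025] 0.2723451499905121 30.0109869048174
[[ 0.635  0.107  0.765]
 [ 0.06  -0.994  0.089]
 [ 0.77  -0.01  -0.638]]
[-1.24075264  0.35932267 -1.28113717]
```

Sliding left works at 7.6 N with the handle at about (7, 10), so the front edge is behind the catch block. Release and read the pose.

drive_tool(
  deltas="45 -3 0 0 0; 45 -4 0 0 0; 45 -4 0 0 0; 45 -4 0 0 0",
)

```text
time_s: 35.45
position: [0.6796, 0.0439, 0.0385]
tcp_rot: [[0.634, 0.115, 0.765], [0.066, -0.993, 0.095], [0.77, -0.01, -0.638]]
force: [0.2, -0.3, -0.1]
opening: 0.491
grasp_force: 0.0
```

```bash
python3 st.py; python3 - <<'E'
from h import *
from rig import imaging
import cv2
m=imaging.camera_model("wrist");w=imaging.capture("wrist")
d=dict(T=np.array(m["T"]),f=m["fx"],c=[m["cx"],m["cy"]])
cv2.imwrite("pics/w8.png",w[:,:,::-1]);np.savez("w8.npz",**d)
g=cv2.cvtColor(w,cv2.COLOR_RGB2GRAY)
# dark handle blob between the fingers; print rows/cols of dark mask near centre
for v in range(270,330,6): print(v,"".join("#" if x<45 else "+" if x<90 else "." for x in g[v,230:430:3]))
E
```

```text
35.45 [0.68  0.044 0.039] [-12.475  51.489 116.179 155.799  38.924 -82.767] [ 0.176 -0.34  -0.083] 0.49051096198178773 0.0
[[ 0.634  0.115  0.765]
 [ 0.066 -0.993  0.095]
 [ 0.77  -0.01  -0.638]]
270 .++++.........+.......................................+.......+++++
276 +++++.....+####++...............................+++###.........++++
282 +++++.....#######..............................########+.......++++
288 +++++....########.........##################...#########.......++##
294 ++++....#########........+##################...##########......++##
300 ++++..###########........###################...############.....+##
306 ++++#############+.......###################...#############+...#++
312 ++###############+.......###################...###############..+++
318 ...............++++++++++++++++++++++++++++++++++..................
324 ...................................................................
```

```bash
python3 - <<'E'
from h import *
import cv2
d=np.load("w8.npz");g=cv2.cvtColor(cv2.imread("pics/w8.png"),cv2.COLOR_BGR2GRAY)
print([int(np.argmax(g[270:300,c]<45))+270 for c in range(310,360,6)])
O=np.array([669.1,29.4]);c,s=.9932,.1167
def H(p): q=p[:2]-O; return np.round([q[0]*c+q[1]*s,-q[0]*s+q[1]*c],1)
for u,v in((305,286),(361,286)): print(H(fish(d,u,v,.06)))
print([H(fish(np.load("w6.npz"),u,v,.06)) for u,v in((300,273),(350,273))])
E
```

```text
[284, 283, 284, 284, 284, 284, 284, 284, 285]
[ 4.8 21.4]
[ 4.6 -2.2]
[array([-72.5,   7.4]), array([-72.6, -14.2])]
```

The handle now measures about (-2, 9.6) in the hood frame, which fits it being held at x 0 behind the catch block. Now I'll move the tool back 12 mm and centre it on the handle, close, then push in and left.

drive_tool(
  deltas="45 -6 -4 -2 0; 45 -11.5 -5 -2.5 0; 0 -11.5 -5 -2.5 0; 0 -11.5 -5 -2.5 0; 0 -11.5 -5 -2.5 0; 0 -11.5 -5 -2.5 0; 0 -11.5 -5 -2.5 0; 0 -11.5 -5 -2.5 0",
)

```text
time_s: 36.3
position: [0.6682, 0.039, 0.0366]
tcp_rot: [[0.633, 0.115, 0.765], [0.067, -0.993, 0.095], [0.771, -0.009, -0.637]]
force: [0.8, 0.5, -1.3]
opening: 0.273
grasp_force: 30.0
```

drive_tool(
  deltas="0 3 .4 0 0; 0 6 .7 0 0; 0 8 .9 0 0; 0 8 .9 0 0",
)

```text
time_s: 36.7
position: [0.6739, 0.0395, 0.0365]
tcp_rot: [[0.636, 0.114, 0.763], [0.065, -0.993, 0.094], [0.769, -0.01, -0.64]]
force: [-8.4, -0.7, 5.8]
opening: 0.275
grasp_force: 30.0
```

```bash
cat >hd.py <<'E'
from h import *
from rig import bot
s=bot.read_state();q=s["position"][:2]*1000-[669.1,29.4];c,k=.9932,.1167
print(s["time_s"],"TCP hood",np.round([q[0]*c+q[1]*k,-q[0]*k+q[1]*c],1),"z",np.round(s["position"][2]*1000,1),"F",np.round(s["force"],1),"open",round(s["opening"]*87,1),s["grasp_force"],np.round(s["moment"],2))
E
python3 hd.py
```

```text
36.7 TCP hood [6.  9.5] z 36.5 F [-8.4 -0.7  5.8] open 23.9 30.045558214187622 [-0.36  0.5   0.03]
```

drive_tool(
  deltas="0 -.4 3 0 0; 0 -.8 6 0 0; 0 -1.1 9 0 0; 0 -1.5 12 0 0; 0 -1.8 15 0 0; 0 -2 17 0 0; 0 -2 17 0 0",
)

```text
time_s: 37.4
position: [0.6731, 0.0543, 0.0365]
tcp_rot: [[0.636, 0.107, 0.764], [0.061, -0.994, 0.089], [0.769, -0.011, -0.639]]
force: [-5.7, -4.7, 4.3]
opening: 0.276
grasp_force: 30.1
```

```bash
python3 hd.py
```

```text
37.4 TCP hood [ 6.9 24.2] z 36.5 F [-5.7 -4.7  4.3] open 24.0 30.110979080200195 [-0.99  0.56 -1.01]
```

drive_tool(
  deltas="0 -.2 2 0 0; 0 -.4 4 0 0; 0 -.4 4 0 0",
)

```text
time_s: 37.7
position: [0.6731, 0.0547, 0.0366]
tcp_rot: [[0.637, 0.098, 0.764], [0.055, -0.995, 0.083], [0.769, -0.011, -0.639]]
force: [-7.9, -17.3, 5.3]
opening: 0.273
grasp_force: 30.1
```

```bash
python3 hd.py
```

```text
37.7 TCP hood [ 6.9 24.6] z 36.6 F [ -7.9 -17.3   5.3] open 23.8 30.090202689170837 [-2.19  0.55 -2.13]
```

There's firm contact with the left wall at y ≈ 24. I'll ease x back so the spring seats the front edge on the catch block, relax the side load, and release.

drive_tool(
  deltas="0 -3 -.3 0 0; 0 -6 -.7 0 0; 0 -8 -.9 0 0; 0 -8 -2.9 0 0; 0 -8 -2.9 0 0; 45 -8 -2.9 0 0; 45 -8 -2.9 0 0; 45 -8 -2.9 0 0; 45 -8 -2.9 0 0",
)

```text
time_s: 38.6
position: [0.6655, 0.058, 0.0363]
tcp_rot: [[0.634, 0.115, 0.765], [0.066, -0.993, 0.095], [0.77, -0.009, -0.638]]
force: [-0.6, -0.9, -0.4]
opening: 0.495
grasp_force: 0.0
```

```bash
python3 hd.py; python3 - <<'E'
from h import *
from rig import imaging
import cv2
m=imaging.camera_model("wrist");w=imaging.capture("wrist")
d=dict(T=np.array(m["T"]),f=m["fx"],c=[m["cx"],m["cy"]])
cv2.imwrite("pics/w9.png",w[:,:,::-1]);np.savez("w9.npz",**d)
g=cv2.cvtColor(w,cv2.COLOR_RGB2GRAY)
for v in range(264,318,4): print(v,"".join("#" if x<45 else "+" if x<90 else "." for x in g[v,230:430:3]))
E
```

```text
38.6 TCP hood [-0.3 28.8] z 36.3 F [-0.6 -0.9 -0.4] open 43.0 0.0 [-0.11  0.61  0.01]
264 ..........++...............##################..........+...........
268 ..........++..............+##################..........+...........
272 ..........++..+...........###################..........+...........
276 .........+#####++.........###################...+++###.+...........
280 .........+#######.........###################..########............
284 .........########.........###################..########.+..........
288 .........########.........###################..#########+........##
292 ........#########.........+#################+..#########+........##
296 .......##########..........#################...##########+.......##
300 .....+###########..........#################...############......##
304 ....+############+.........#################...#############....+++
308 ...##############+.........################+...##############...#++
312 ..################.........+###############....###############..+++
316 ++++++++++++++###..........+###############....+###++++++++++++++++
```

```bash
python3 - <<'E'
from h import *
import cv2
d=np.load("w9.npz");im=cv2.imread("pics/w9.png");g=cv2.cvtColor(im,cv2.COLOR_BGR2GRAY)
print([int(np.argmax(g[240:300,c]<45))+240 for c in range(314,362,6)])
O=np.array([669.1,29.4]);c,s=.9932,.1167
def H(p): q=p[:2]-O; return np.round([q[0]*c+q[1]*s,-q[0]*s+q[1]*c],1)
r=int(np.argmax(g[240:300,336]<45))+240
for v in(r,):
  for u in(310,364): print(u,v,H(fish(d,u,v,.06)))
# row scan for tray's far part / walls
def W(x,y,z):
  p=O/1000+np.array([x*c-y*s,x*s+y*c])/1000;T=d["T"];q=T[:3,:3].T@(np.r_[p,z/1000]-T[:3,3]);a=np.arctan2(np.hypot(*q[:2]),q[2]);n=q[:2]/np.hypot(*q[:2]);return np.round(d["c"]+d["f"]*a*n,0)
for n,p in dict(handleTopFL=(9,36,60),handleTopFR=(9,12,60),trayfrontL=(-14,64,14),trayfrontR=(-14,-16,14),catchBR=(-14,43,16),wallL40=(40,64,30),trayR40=(40,-16,14),guide40=(40,-43,30)).items(): print(n,W(*p))
v=int(W(40,-16,14)[1]);print(v,g[v,180:460:3].tolist())
E
```

```text
[256, 256, 256, 256, 256, 256, 256, 256]
310 256 [ 5.9 35.1]
364 256 [ 5.7 11.6]
handleTopFL [308. 250.]
handleTopFR [363. 250.]
trayfrontL [258. 334.]
trayfrontR [410. 332.]
catchBR [298. 333.]
wallL40 [262. 232.]
trayR40 [400. 246.]
guide40 [450. 230.]
246 [150, 151, 150, 152, 152, 150, 151, 130, 142, 140, 141, 141, 141, 142, 141, 141, 141, 141, 141, 142, 141, 142, 141, 145, 101, 102, 102, 52, 57, 83, 156, 161, 78, 155, 155, 154, 155, 154, 157, 155, 154, 161, 155, 158, 157, 155, 158, 154, 150, 154, 159, 156, 160, 154, 154, 156, 155, 159, 159, 158, 156, 155, 156, 160, 160, 154, 156, 157, 154, 155, 161, 77, 149, 155, 147, 141, 140, 141, 141, 142, 142, 141, 141, 140, 142, 135, 53, 54, 53, 53, 54, 63, 102, 102]
```

```bash
python3 - <<'E'
from h import *
import cv2
d=np.load("w9.npz");g=cv2.cvtColor(cv2.imread("pics/w9.png"),cv2.COLOR_BGR2GRAY)
O=np.array([669.1,29.4]);c,s=.9932,.1167
def H(p): q=p[:2]-O; return np.round([q[0]*c+q[1]*s,-q[0]*s+q[1]*c],1)
for v in(215,230,246):
  r=g[v,230:460].astype(int);print(v,"L",r[20:60].tolist(),"R",r[160:230].tolist())
E
```

```text
215 L [140, 142, 143, 146, 118, 97, 100, 103, 101, 101, 101, 102, 102, 106, 74, 39, 177, 218, 206, 205, 203, 206, 235, 232, 231, 231, 232, 230, 223, 213, 217, 229, 231, 231, 231, 231, 231, 231, 231, 231] R [210, 217, 224, 233, 231, 231, 231, 231, 230, 228, 228, 229, 229, 228, 228, 228, 228, 227, 227, 228, 227, 229, 229, 228, 228, 228, 228, 228, 227, 227, 229, 228, 228, 228, 228, 228, 228, 229, 229, 229, 215, 202, 203, 204, 202, 203, 204, 204, 202, 204, 204, 207, 204, 140, 35, 48, 57, 102, 103, 100, 103, 103, 101, 102, 100, 99, 123, 146, 142, 140]
230 L [142, 147, 104, 98, 101, 101, 99, 101, 100, 100, 102, 102, 89, 54, 56, 56, 58, 58, 51, 88, 143, 159, 154, 154, 155, 161, 121, 86, 91, 125, 159, 154, 155, 154, 155, 155, 154, 154, 155, 155] R [154, 92, 75, 70, 159, 158, 155, 155, 155, 154, 149, 141, 142, 141, 141, 141, 141, 142, 141, 141, 141, 141, 141, 140, 140, 140, 141, 141, 141, 142, 142, 141, 140, 142, 142, 140, 142, 140, 141, 141, 142, 146, 129, 80, 48, 53, 55, 53, 53, 54, 53, 53, 51, 55, 56, 56, 53, 53, 53, 47, 76, 104, 101, 99, 100, 100, 101, 100, 98, 93]
246 L [100, 99, 101, 103, 102, 102, 101, 102, 102, 101, 95, 52, 57, 57, 57, 57, 51, 83, 132, 160, 156, 154, 154, 161, 117, 90, 78, 127, 156, 155, 153, 155, 155, 154, 154, 154, 153, 156, 155, 154] R [161, 158, 116, 77, 75, 112, 149, 157, 155, 155, 154, 155, 147, 139, 141, 141, 142, 141, 140, 142, 142, 141, 142, 141, 141, 142, 141, 142, 141, 140, 142, 141, 141, 141, 140, 142, 141, 141, 141, 140, 141, 141, 142, 142, 145, 135, 83, 49, 53, 54, 56, 54, 54, 54, 53, 53, 53, 53, 55, 55, 54, 52, 51, 63, 110, 103, 102, 101, 101, 102]
```

The wall's dark face (261–267) meets the tray rim (268 on) with no bench showing between. The tray is therefore flush left, and x hasn't moved since it was first held by the catch block. Retreat along the fingers.

drive_tool(
  deltas="45 -8 -1 6 0; 45 -18 -2 15 0; 45 -30 -3.5 25 0; 45 -42 -5 38 0; 45 -54 -6.4 54 0; 45 -64 -7.5 74 0; 45 -70 -8 95 0; 45 -70 -8 95 0",
)

```text
time_s: 39.45
position: [0.5942, 0.0498, 0.1342]
tcp_rot: [[0.632, 0.115, 0.766], [0.066, -0.993, 0.094], [0.772, -0.009, -0.635]]
force: [1.2, 0.2, 0.7]
opening: 0.518
grasp_force: 0.0
```

```bash
python3 hd.py; python3 - <<'E'
from h import *
from rig import imaging
import cv2
m=imaging.camera_model("wrist");w=imaging.capture("wrist")
d=dict(T=np.array(m["T"]),f=m["fx"],c=[m["cx"],m["cy"]]);np.savez("w10.npz",**d)
cv2.imwrite("pics/w10.png",w[:,:,::-1]);cv2.imwrite("pics/s10.png",imaging.capture("scene")[:,:,::-1])
g=cv2.cvtColor(w,cv2.COLOR_RGB2GRAY)
O=np.array([669.1,29.4]);c,s=.9932,.1167
def H(p): q=p[:2]-O; return np.round([q[0]*c+q[1]*s,-q[0]*s+q[1]*c],1)
M=(g[100:265,220:440]<40).astype(np.uint8)
n,l,st,ce=cv2.connectedComponentsWithStats(M)
for i in range(1,n):
  if st[i,4]>150: x,y,ww,hh,a=st[i]; x+=220;y+=100; print(x,y,ww,hh,a,H(fish(d,x,y,.06)),H(fish(d,x+ww,y,.06)))
a=cv2.imread("pics/s0.png") if 0 else cv2.imread("pics/scene0.png");b=cv2.imread("pics/s10.png")
D=(cv2.absdiff(a,b).max(2)>40).astype(np.uint8);D=cv2.morphologyEx(D,cv2.MORPH_OPEN,np.ones((3,3)))
for r in((180,340,225,420,"model/jar"),(260,350,330,420,"box"),(375,120,495,205,"greens"),(375,190,460,300,"browns")):print(r[4],int(D[r[1]:r[3],r[0]:r[2]].sum()))
E
```

```text
39.45 TCP hood [-72.   29.1] z 134.2 F [1.2 0.2 0.7] open 45.0 0.0 [-0.16  0.57  0.  ]
317 242 31 23 701 [ 5.9 35.6] [ 5.7 12. ]
model/jar 0
box 0
greens 7057
browns 8509
```

The handle measures (-3, 23.8) in the hood frame, unchanged after the retreat. With the tray that far left, its front edge can only be behind the catch block. The model, jar and box haven't moved, and the robot is clear.

```bash
python3 -c "
from rig import bot;print(bot.hand_in())"
```

```text
the job is handed in; nothing more can be done
None
```

I handed the job in at about 39.5 s: the tray is in the slot, pushed all the way left and held by the spring behind the catch block, and the robot is clear of everything. The model, jar and box did not move. The arm blocked the final view of the brown and green look-alikes, but the gripper stayed clear of them.

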